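# Lock the ink mill's collar with the wide pin spanner

## Task

Lock the ink mill's grinding dish: take the wide pin spanner with the red handle, put both its prongs fully into the two holes of the silver collar, bar flat on the collar, and only then turn the collar clockwise until its yellow pointer stands over the green sector. Let go and leave the spanner standing level in the collar. Keep your fingers off the mill and its collar, and leave the small black-handled spanner where it is.

Things in the scene. Friction and masses are not known exactly. Their poses are not given: they have to be found in the camera images.
- spanner: Wide pin spanner, loose, 0.3 kg: flat steel bar 126 x 36 x 10 mm, two 9 mm prongs below, red handle on top. Origin: centre of the bar's underside, 40 mm up at the start; y along the bar, z up. Prongs at y = -50 and +50 mm reach 16 mm below the origin. Handle: block on the z axis, 18 mm (x) by 44 mm (y), 10 to 80 mm above the origin; 40 N grips it. Alike after half a turn.
- small_spanner: Bystander: pin spanner with a black handle and an 84 mm bar, prongs only 60 mm apart, so it does not fit. Same origin and axes. Each spanner's bar lies on a wooden stand 40 mm high, prongs hanging on both sides of the stand's block (lift straight up by 25 mm or more to clear it). The two stands change places.
- mill: Ink mill, a fixed blue box 200 x 200 x 70 mm. Origin: centre of its underside, z up. On its top lies the silver lock collar, on the same axis, and just outside the collar a green sector is painted.
- collar_face (a point): Centre of the collar's upper face, 90 mm above the table; the frame turns with the collar, z up. Flat ring, 136 mm outside, 60 mm inside, 20 mm thick. Yellow pointer on the rim along +x, out to 83 mm. Two round holes on its y axis at -50 and +50 mm, 28 mm wide, 20 mm deep: the prongs have 9 mm of play (0.19 rad of free turning). With the prongs home the bar lies flat on this face.
- collar (a joint): Angle of the collar, rad, growing clockwise seen from above. Starts at 0.1 to 0.5. The pointer is over the middle of the green sector at 1.20, over its edges at 0.96 and 1.44; stop at 1.70. Turns stiffly and evenly (0.2 N m) and stays where it is left.

How it is judged:
By the outcome, as a careful person would: the job done as asked, in the order asked, and still so for the second after the job is handed in, with the robot touching nothing.
It also fails if it takes over 42 s, if anything falls off the work surface, if the arm or the gripper's body presses on something with over 40 N, if the wrist force passes 120 N, or if a joint passes its speed limit or range.

## Robot

A 6-joint arm with a two-finger parallel gripper is mounted at the origin on the work surface. World frame = base frame: x ahead of the robot, y to its left, z up, the work surface at z = 0. Lengths are in mm, angles in degrees, forces in N, time in s.
With the tool pointing down it reaches from about 350 to 850 mm from the base axis. Payload 8.1 kg.
Tool frame: the origin (TCP) lies at the very end of the fingers, on their centre line; the grasp point (between the pads) lies 19 mm behind it; z points along the fingers, y is the direction in which the jaws open and shut (so a half turn about z gives the same grasp; the last joint's range is limited). The gripper opens to 85 mm and grips with 20 to 120 N. Pads are 22 mm wide; open, the fingers measure 114 mm over their backs; the gripper's body (76 mm by 85 mm) begins 54 mm behind the grasp point. The pads swing forward as they close: fully open they stand 13 mm farther back than shut.
Start: joints at [-68.892, 7.471, 85.268, -0, 87.261, -4.893], TCP at [263.05, -539.268, 231.292] pointing down, gripper open.
Joint ranges: [-169.43, 169.43], [-51.17, 129.36], [1.28, 143.12], [-76.62, 256.62], [0, 156.53], [-152.29, 152.29]. Speed limits (degrees/s): [136.94, 136.94, 159.86, 180, 180, 180].

## Interface

Orientations are given as [roll, pitch, yaw] about the fixed x, y, z axes, in that order (R = Rz(yaw) Ry(pitch) Rx(roll)).
In Python, from bench import r, eyes gives the robot as it stands. The module is installed in compiled form; this text tells all that it offers.
- The arm moves only by the tool play_rows, never from a script. Its argument "deltas" is a list of rows, each a list of 3 entries, a list of its own where there are three numbers: the shift along the tool's x, y, z in m, then the turn, a rotation vector about the tool's x, y, z in rad, then the closure, from 0 (fully open) to 1 (shut). A call has 1 to 8 rows; each row shifts and turns the pose as measured when the row begins, along the tool's axes as they then stand; what a row does not reach is not made up. A row lasts 1/8 s, in which the tool goes at most 62.5 mm and 10.7 degrees, less where a joint would pass 70% of its speed; a pose out of reach is approached as far as the arm can. A call with a gripper value outside its range is refused whole. The fingers move at their own pace and stop on an object; "force" is the grip in N (left out, the last holds). Time passes only in rows, so rows that do not move let the fingers close. It gives the time, the measured TCP pose, the force and the opening at its end, in the units of the state.
- r.sense(): the state, without advancing time (a new reading comes with each control period).
- eyes.snapshot(name): name is "scene" or "top" or "wrist"; returns the picture (400x640x3 uint8, red, green, blue); there is no depth.
- eyes.get_calibration(name): a dict with "mtx" (3x3 intrinsics, pixels), "D" ([k1, k2, p1, p2, k3] as OpenCV has them; the pictures are not rectified), "R" (3x3) and "t" (3): a world point X has camera coordinates R X + t; the wrist camera has in their place "T_tool_cam" (4x4, takes a point from camera to tool coordinates, whose origin is the TCP and whose axes are the flange's). Camera axes: x right, y down, z forward; pixel columns grow to the right and rows downward; lengths in mm; the calibration is good to about 2 mm. A picture is of the moment at which its call begins: read the wrist's pose just before it. get_calibration takes no time and is no camera call.
- r.hand_in(): hands the job in, once; it reports no verdict.
The state is a dict: "time": time; "joint_pos": joint angles; "qd": joint speeds; "joint_efforts": joint torques, N m; "tool_pos": TCP position; "tcp_rot": TCP orientation; "ft_force": force on the tool from outside, world axes, zero at the start; "wrist_torque": the same for the moment, N m; "finger_gap": finger opening in mm.
Only numpy, scipy, OpenCV 4.12 (cv2) and the standard library are available. Lean on these libraries where they do the work, as an engineer would, in place of code of your own. Each camera call takes 0.05 s, during which the arm holds its last target. There are 200 camera calls.

## Working session

There is one attempt and no reset: what is moved stays moved. The work goes in short steps, Python scripts to look and compute and a tool call to move; the robot and the scene stay as the last step left them, time stands still between calls to the robot, and variables do not carry over. Pictures are saved under pics/ and viewed, about 8 in all and at most 12, crops included, and the job is handed in when it is done.

Besides the shell and the picture viewer there is one more tool, called after "Emit:" as a command line: name --argument value ..., lists and objects as JSON in quotes. play_rows: Moves the arm, as the interface text tells. Its arguments: {"type":"object","properties":{"deltas":{"type":"array"},"force":{"type":"number"}},"required":["deltas"]}

```bash
mkdir -p pics; cat > h.py <<'E'
import numpy as np, cv2
from bench import r, eyes
from scipy.spatial.transform import Rotation as Ro
def pose():
    s=r.sense(); T=np.eye(4); T[:3,3]=s["tool_pos"]; T[:3,:3]=Ro.from_euler('xyz',s["tcp_rot"],degrees=True).as_matrix(); return T,s
def snap(n,f=None):
    T,s=pose(); im=np.ascontiguousarray(eyes.snapshot(n)[:,:,::-1]); c=eyes.get_calibration(n)
    if f: cv2.imwrite('pics/'+f,im)
    if n=="wrist":
        W=T@np.array(c["T_tool_cam"]); R=W[:3,:3]; o=W[:3,3]
    else:
        R=np.array(c["R"]).T; o=-R@np.array(c["t"]).ravel()
    return im,(np.array(c["mtx"]),np.array(c["D"]),R,o)
def ray(px,z,C):
    K,D,R,o=C
    u=cv2.undistortPoints(np.array(px,float).reshape(-1,1,2),K,D).reshape(-1,2)
    d=np.c_[u,np.ones(len(u))]@R.T
    return o+d*((z-o[2])/d[:,2])[:,None]
def proj(P,C):
    K,D,R,o=C
    return cv2.projectPoints(np.array(P,float).reshape(-1,3),cv2.Rodrigues(R.T)[0],-R.T@o,K,D)[0].reshape(-1,2)
def blobs(im,cond,amin=20):
    n,l,st,ce=cv2.connectedComponentsWithStats(cond.astype(np.uint8))
    return [(st[i,4],ce[i],l==i) for i in range(1,n) if st[i,4]>=amin]
E
python3 - <<'E'
from h import *
a,C=snap("top","top0.png"); b,_=snap("scene","scene0.png")
cv2.imwrite("pics/both.png",cv2.resize(np.vstack([a,b]),(480,600),interpolation=cv2.INTER_AREA))
print(C[2],C[3]); print(r.sense())
E
```

```text
[[ 1.97918178e-02 -9.91395667e-01  1.29394415e-01]
 [-9.99804103e-01 -1.96511691e-02  2.36375507e-03]
 [ 1.99334983e-04 -1.29415850e-01 -9.91590388e-01]] [446.37852473  25.72365225 847.41464355]
{'time': 0.1, 'joint_pos': array([-6.88932783e+01,  7.51280686e+00,  8.53226594e+01, -1.50514133e-03,
        8.72632397e+01, -4.89356161e+00]), 'qd': array([-0.04368674, -0.09014922, -0.1016586 , -0.01846654,  0.04738722,
       -0.06665802]), 'joint_efforts': array([ 1.72286265e-03, -5.70949459e+01, -5.01942766e+01, -1.09102605e-04,
        8.02908442e-03, -6.28535918e-05]), 'tool_pos': array([ 262.84968455, -538.79933614,  230.3318735 ]), 'tcp_rot': array([-1.79901526e+02, -6.92228357e-03,  2.60003505e+01]), 'ft_force': array([-1.48210283, -0.45340325, -0.11841998]), 'wrist_torque': array([ 0.01169188, -0.00787531,  0.03619384]), 'finger_gap': 85.18332911604955}
```

View pics/top0.png

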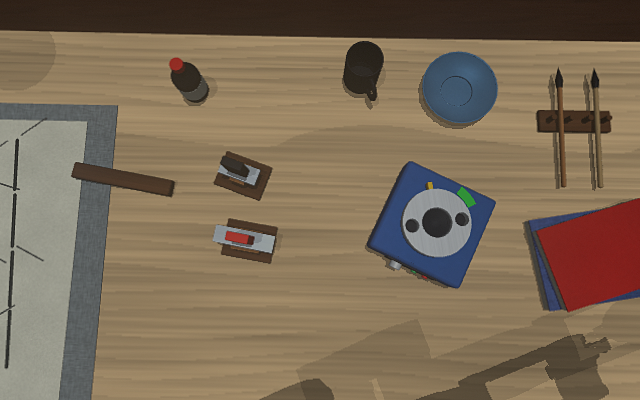

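View pics/scene0.png

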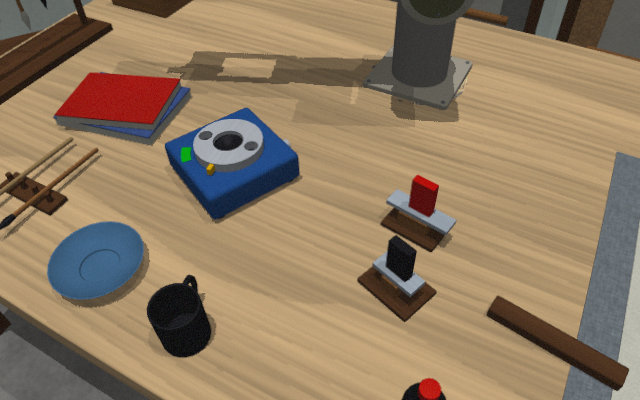

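```bash
cat > m.py <<'E'
from h import *
def measure(im,C):
    hsv=cv2.cvtColor(im,cv2.COLOR_BGR2HSV).astype(int); H,S,V=hsv[...,0],hsv[...,1],hsv[...,2]
    out={}
    red=(S>150)&(V>90)&((H<6)|(H>174))
    out['red']=[(a,c.round(1),m) for a,c,m in blobs(im,red,30)]
    out['green']=blobs(im,(S>150)&(V>90)&(H>45)&(H<80))
    out['yellow']=blobs(im,(S>150)&(V>140)&(H>18)&(H<32),8)
    out['silver']=blobs(im,(S<40)&(V>110),100)
    return out
E
python3 - <<'E'
from m import *
im=cv2.imread('pics/top0.png'); C=snap("top")[1]
o=measure(im,C)
for k in ('red','green','yellow','silver'):
    for a,c,m in o[k]:
        if 200<c[0]<500 and 130<c[1]<300: print(k,a,c.round(1),ray([c],dict(red=120,green=70,yellow=85,silver=90)[k],C).round(1))
# red handle and bar rectangles
for a,c,m in o['red']:
    if 200<c[0]<300: q=cv2.minAreaRect(np.argwhere(m)[:,::-1].astype(np.float32)); b=cv2.boxPoints(q); print('redbox',b.round(1).tolist(),ray(b,120,C).round(1).tolist())
g=[x for x in o['silver'] if 200<x[1][0]<300 and 200<x[1][1]<270]
m=sum(x[2] for x in g); b=cv2.boxPoints(cv2.minAreaRect(np.argwhere(m)[:,::-1].astype(np.float32))); print('bar',ray(b,50,C).round(1).tolist())
# collar holes: holes in silver blob
a,c,m=[x for x in o['silver'] if 380<x[1][0]<480][0]
cs,h=cv2.findContours(m.astype(np.uint8),cv2.RETR_CCOMP,cv2.CHAIN_APPROX_NONE)
for k in cs:
    if len(k)>15:
        e=cv2.fitEllipse(k); print('ell',np.round(e[0],1),np.round(e[1],1),ray([e[0]],90,C).round(1))
cv2.imwrite('pics/c.png',cv2.resize(np.hstack([im[130:300,200:300],im[150:320-0,360:500][:170]]),None,fx=3,fy=3,interpolation=cv2.INTER_CUBIC))
E
```

```text
red 201 [236.7 237.2] [[468.6 178.4 120. ]]
green 181 [465.7 196.9] [[ 561.6 -276.2   70. ]]
yellow 30 [429.9 185. ] [[ 582.1 -199.1   85. ]]
silver 241 [243.9 173.9] [[596.5 176.1  90. ]]
silver 2639 [436.5 222.5] [[ 506.2 -209.3   90. ]]
silver 712 [245.  238.1] [[468.  168.3  90. ]]
redbox [[224.6999969482422, 239.3000030517578], [226.5, 230.6999969482422], [248.39999389648438, 235.10000610351562], [246.6999969482422, 243.6999969482422]] [[464.1, 200.8, 120.0], [480.5, 198.4, 120.0], [473.0, 156.5, 120.0], [456.7, 159.1, 120.0]]
bar [[462.8, 244.1, 50.0], [497.9, 239.0, 50.0], [475.7, 114.5, 50.0], [440.8, 120.3, 50.0]]
ell [436.6 222.4] [66.1 68.7] [[ 506.5 -209.5   90. ]]
ell [411.8 225.1] [14.3 15.1] [[ 500.1 -160.3   90. ]]
ell [461.6 218.7] [14.6 15.2] [[ 514.8 -259.    90. ]]
ell [436.6 222.1] [30.5 31.9] [[ 507.2 -209.5   90. ]]
```

View pics/c.png

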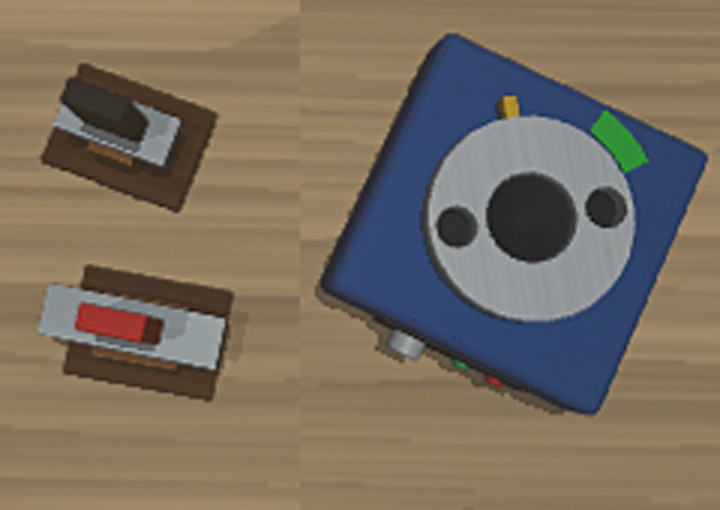

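The top view shows the red spanner at about px (245,240) and the collar at (437,222), with holes at (412,225) and (462,219). The pointer is at (430,185) and the green sector at (466,197). In world coordinates:

| Item | Position (mm) | Yaw |
|---|---|---|
| Spanner | (469, 179) | -10° |
| Collar | (507, -209.5) | 8.3° |
| Green sector | | -50.7° |

The collar therefore needs about 59° clockwise. I'll move above the spanner first.

Emit:
play_rows --deltas '[[[0.0385,-0.0427,0],[0,0,0],0],[[0.0385,-0.0427,0],[0,0,0],0],[[0.0385,-0.0427,0],[0,0,0],0],[[0.0385,-0.0427,0],[0,0,0],0],[[0.0385,-0.0427,0],[0,0,0],0],[[0.0385,-0.0427,0],[0,0,0],0],[[0.0385,-0.0427,0],[0,0,0],0],[[0.0385,-0.0427,0],[0,0,0],0]]' --force 40

```text
time: 1.15
tool_pos: [391.4, -86.2, 228.2]
tcp_rot: [-179.7, -0.1, 25.5]
ft_force: [1.2, -0.4, 0.1]
finger_gap: 85.5
```

Emit:
play_rows --deltas '[[[0.0385,-0.0427,0],[0,0,0],0],[[0.0385,-0.0427,0],[0,0,0],0],[[0,0,0],[0,0,-0.157],0],[[0,0,0],[0,0,-0.157],0],[[0,0,0],[0,0,-0.157],0],[[0,0,0],[0,0,-0.157],0],[[0,0,0],[0,0,-0.157],0],[[0,0,0],[0,0,-0.157],0]]'

```text
time: 2.15
tool_pos: [423.3, 34.1, 227.2]
tcp_rot: [-179.8, -0.3, 81.7]
ft_force: [1.4, 0.0, 0.4]
finger_gap: 85.3
```

```bash
cat > go.py <<'E'
import sys
from h import *
# usage: go.py x y z yaw -> remaining shift (tool axes, m), turn about tool (rad)
x,y,z,w=map(float,sys.argv[1:5]); T,s=pose()
G=Ro.from_euler('xyz',[180,0,w],degrees=True).as_matrix()
print('shift',(T[:3,:3].T@(np.array([x,y,z])-T[:3,3])/1000).round(4),'turn',Ro.from_matrix(T[:3,:3].T@G).as_rotvec().round(4))
print('tcp',s['tool_pos'].round(1),s['tcp_rot'].round(2),'F',s['ft_force'].round(1),'M',s['wrist_torque'].round(2),'gap',round(s['finger_gap'],1),'t',s['time'],'q',s['joint_pos'].round(0))
E
python3 go.py 469 179 200 79.9
```

```text
shift [0.1499 0.0244 0.028 ] turn [-0.0039 -0.0058  0.0314]
tcp [423.3  34.1 227.2] [-179.78   -0.33   81.7 ] F [1.4 0.  0.4] M [ 0.03 -0.01 -0.02] gap 85.3 t 2.15 q [ -3. -21. 112.   0.  89.   6.]
```

Emit:
play_rows --deltas '[[[0.05,0.008,0.0],[-0.004,-0.006,0.031],0],[[0.05,0.008,0],[0,0,0],0],[[0.05,0.008,0],[0,0,0],0],[[0,0,0],[0,0,0],0]]'

```text
time: 2.65
tool_pos: [472.6, 181.1, 226.5]
tcp_rot: [180.0, 0.1, 79.9]
ft_force: [0.1, 0.0, -0.7]
finger_gap: 85.0
```

```bash
python3 go.py 469 179 200 79.9; python3 - <<'E'
from m import *
im,C=snap("wrist","w1.png"); hsv=cv2.cvtColor(im,cv2.COLOR_BGR2HSV).astype(int)
H,S,V=hsv[...,0],hsv[...,1],hsv[...,2]
for a,c,m in blobs(im,(S>150)&(V>70)&((H<6)|(H>174)),300):
    b=cv2.boxPoints(cv2.minAreaRect(np.argwhere(m)[:,::-1].astype(np.float32)));p=ray(b,120,C);print(a,c.round(0),p.round(1).tolist(),p.mean(0))
E
```

```text
shift [-0.0027 -0.0031  0.0265] turn [0.0001 0.0012 0.0008]
tcp [472.6 181.1 226.5] [1.7999e+02 7.0000e-02 7.9940e+01] F [ 0.1  0.  -0.7] M [-0.02  0.02 -0.02] gap 85.0 t 2.65 q [ 15.  -7. 100.  -0.  87.  25.]
867 [313. 192.] [[457.4, 160.0, 120.0], [467.5, 213.2, 120.0], [483.7, 210.4, 120.0], [474.6, 156.9, 120.0]] [470.79383924 185.1224879  120.        ]
```

View pics/w1.png

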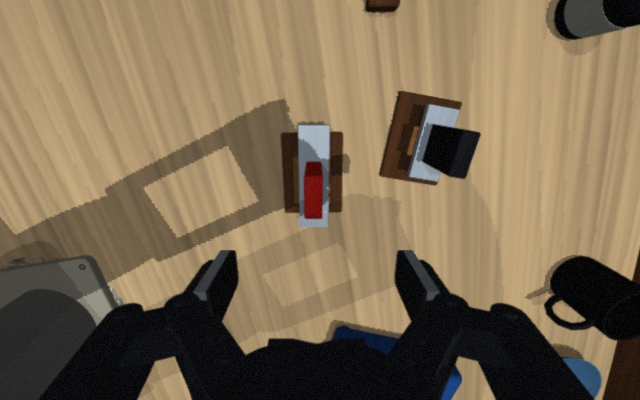

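Emit:
play_rows --deltas '[[[-0.0022,-0.0034,0.04],[0,0,0],0],[[0,0,0.04],[0,0,0],0],[[0,0,0.04],[0,0,0],0],[[0,0,0],[0,0,0],0]]'

```text
time: 3.2
tool_pos: [468.2, 174.3, 104.5]
tcp_rot: [179.9, 0.2, 79.8]
ft_force: [-0.5, -0.4, 0.5]
finger_gap: 85.2
```

```bash
python3 go.py 469.3 179.5 74 79.9
```

```text
shift [0.0054 0.0001 0.0305] turn [ 0.0016  0.003  -0.0023]
tcp [468.2 174.3 104.5] [1.7991e+02 1.7000e-01 7.9770e+01] F [-0.5 -0.4  0.5] M [ 0.01 -0.01  0.  ] gap 85.2 t 3.2 q [ 15.  -2. 109.  -0.  73.  25.]
```

Emit:
play_rows --deltas '[[[0.0054,0,0.015],[0.0016,0.003,-0.0023],0],[[0,0,0.015],[0,0,0],0],[[0,0,0],[0,0,0],0]]'

```text
time: 3.58
tool_pos: [471.9, 179.6, 76.8]
tcp_rot: [179.7, -0.1, 79.8]
ft_force: [0.4, -0.4, 0.2]
finger_gap: 85.3
```

```bash
python3 go.py 469.3 179.5 74 79.9
```

```text
shift [-0.0005 -0.0026  0.0028] turn [ 0.0051 -0.0024 -0.0011]
tcp [471.9 179.6  76.8] [ 1.7971e+02 -1.4000e-01  7.9830e+01] F [ 0.4 -0.4  0.2] M [-0.06 -0.03 -0.01] gap 85.3 t 3.575 q [ 15.   0. 110.   0.  70.  25.]
```

Emit:
play_rows --deltas '[[[-0.0005,-0.0026,0.002],[0.005,-0.0024,0],0],[[0,0,0],[0,0,0],0.5],[[0,0,0],[0,0,0],1],[[0,0,0],[0,0,0],1],[[0,0,0],[0,0,0],1],[[0,0,0],[0,0,0],1],[[0,0,0],[0,0,0],1]]' --force 50

```text
time: 4.45
tool_pos: [470.5, 180.1, 76.8]
tcp_rot: [179.8, -0.1, 79.9]
ft_force: [-0.5, 1.5, -0.7]
finger_gap: 17.6
```

```bash
python3 go.py 469.3 179.5 174 79.9
```

```text
shift [-0.0007 -0.0008 -0.0972] turn [ 0.0026 -0.0012 -0.0007]
tcp [470.5 180.1  76.8] [ 1.7985e+02 -7.0000e-02  7.9860e+01] F [-0.5  1.5 -0.7] M [0.06 0.02 0.03] gap 17.6 t 4.45 q [ 15.   0. 110.  -0.  70.  25.]
```

Gripped, with an 18 mm gap. Lift straight up.

Emit:
play_rows --deltas '[[[0,0,-0.015],[0.0026,-0.0012,0],1],[[0,0,-0.03],[0,0,0],1],[[0,0,-0.045],[0,0,0],1],[[0,0,-0.045],[0,0,0],1],[[0,0,0],[0,0,0],1],[[0,0,0],[0,0,0],1]]'

```text
time: 5.2
tool_pos: [468.7, 179.5, 217.3]
tcp_rot: [-179.8, 0.1, 79.9]
ft_force: [0.4, -1.0, -3.9]
finger_gap: 17.8
```

```bash
python3 go.py 506.8 -209.5 200 98.3; python3 - <<'E'
from m import *
im,C=snap("wrist"); b,_=snap("scene")
cv2.imwrite("pics/v2.png",np.vstack([im[100:400,60:640],b[80:350,60:640]]))
E
```

```text
shift [-0.3762  0.1061  0.0176] turn [-0.004   0.0012 -0.322 ]
tcp [468.7 179.5 217.3] [-1.7979e+02  1.1000e-01  7.9850e+01] F [ 0.4 -1.  -3.9] M [-0.06 -0.02 -0.01] gap 17.8 t 5.2 q [ 15.  -7. 101.  -0.  86.  25.]
```

View pics/v2.png

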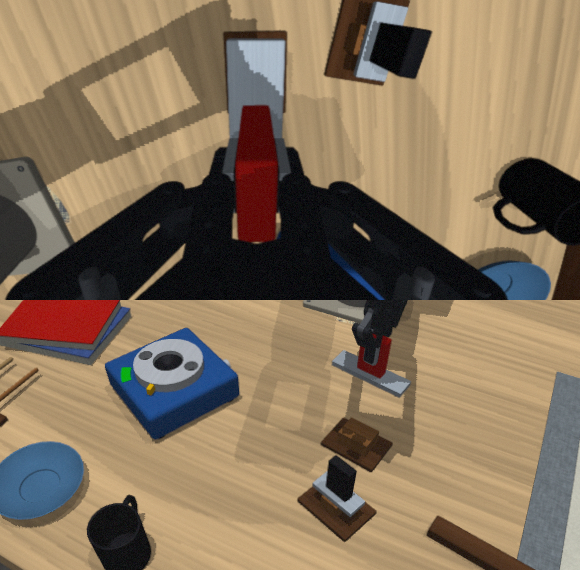

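The spanner hangs level in the grip (red handle at about px (255,175) in the upper half), and the black spanner is still on its stand. Move over the collar.

Emit:
play_rows --deltas '[[[-0.0535,0.015,0],[-0.004,0,0],1],[[-0.0535,0.015,0],[0,0,0],1],[[-0.0535,0.015,0],[0,0,0],1],[[-0.0535,0.015,0],[0,0,0],1],[[-0.0535,0.015,0],[0,0,0],1],[[-0.0535,0.015,0],[0,0,0],1],[[-0.0535,0.015,0],[0,0,-0.161],1],[[0,0,0],[0,0,-0.161],1]]'

```text
time: 6.3
tool_pos: [500.7, -217.1, 203.1]
tcp_rot: [-178.9, -0.4, 99.0]
ft_force: [-0.2, 1.6, -3.3]
finger_gap: 17.5
```

```bash
python3 go.py 506.8 -209.5 200 98.3
```

```text
shift [0.0065 0.0073 0.003 ] turn [-0.0194 -0.0065  0.0124]
tcp [ 500.7 -217.1  203.1] [-178.89   -0.38   99.01] F [-0.2  1.6 -3.3] M [ 0.05 -0.02 -0.01] gap 17.5 t 6.3 q [-29.   1.  95.  -0.  85. -38.]
```

Emit:
play_rows --deltas '[[[0.007,0.007,0.003],[-0.0194,-0.0065,0.0124],1],[[0,0,0],[0,0,0],1],[[0,0,0],[0,0,0],1]]'

```text
time: 6.68
tool_pos: [505.1, -207.0, 196.1]
tcp_rot: [-179.8, -0.2, 97.9]
ft_force: [-0.0, 0.3, -3.2]
finger_gap: 17.4
```

```bash
python3 go.py 506.7 -209 148 98.3; python3 - <<'E'
from m import *
im,C=snap("wrist","w3.png"); b,_=snap("top"); s,_=snap("scene")
cv2.imwrite("pics/v3.png",np.vstack([np.hstack([im[0:300,120:520]]),cv2.resize(np.hstack([b[130:310,340:540],s[60:240,120:320]]),(400,180))]))
T,_s=pose(); o=T[:3,3]+T[:3,:3]@[0,0,36.8]; x=T[:3,0]
print(proj([o+s*63*x for s in (1,-1)]+[o+50*x+[0,0,-16]]+[[506.8+t*50*np.cos(np.radians(98.3)),-209.5+t*50*np.sin(np.radians(98.3)),90] for t in (1,-1)],C).round(0).tolist())
E
```

```text
shift [-0.0023  0.0015  0.0481] turn [-0.0035 -0.0036 -0.0077]
tcp [ 505.1 -207.   196.1] [-179.8    -0.21   97.86] F [-0.   0.3 -3.2] M [ 0.04 -0.    0.03] gap 17.4 t 6.675 q [-28.   0.  96.   0.  84. -36.]
[[316.0, 135.0], [316.0, 299.0], [316.0, 151.0], [317.0, 144.0], [318.0, 244.0]]
```

View pics/v3.png

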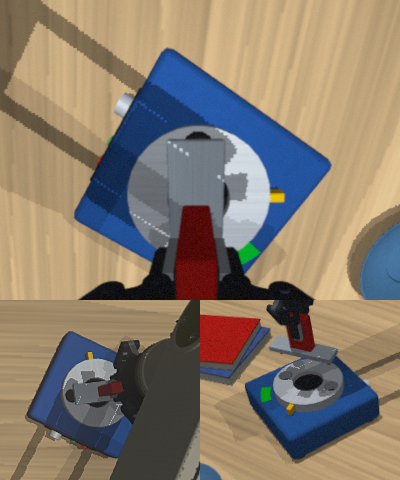

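The bar's far end is at about (315,138), where my projection puts it, and the hole shows just beyond it at (318,135). The alignment is good, so I descend.

Emit:
play_rows --deltas '[[[-0.0023,0.0015,0.025],[-0.0035,-0.0036,-0.0077],1],[[0,0,0.022],[0,0,0],1],[[0,0,0],[0,0,0],1],[[0,0,0],[0,0,0],1]]'

```text
time: 7.32
tool_pos: [508.8, -209.3, 151.5]
tcp_rot: [179.8, 0.2, 98.4]
ft_force: [0.1, -0.8, -2.9]
finger_gap: 17.1
```

```bash
python3 go.py 506.7 -209 127 98.3
```

```text
shift [ 0.0007 -0.0021  0.0245] turn [0.0043 0.0033 0.0012]
tcp [ 508.8 -209.3  151.5] [179.76   0.19  98.37] F [ 0.1 -0.8 -2.9] M [-0.    0.08  0.02] gap 17.1 t 7.325 q [-28.   2.  99.  -0.  78. -36.]
```

Emit:
play_rows --deltas '[[[0.0007,-0.002,0.01],[0.0043,0.0033,0],1],[[0,0,0.008],[0,0,0],1],[[0,0,0.004],[0,0,0],1],[[0,0,0],[0,0,0],1]]'

```text
time: 7.82
tool_pos: [507.6, -209.4, 130.0]
tcp_rot: [179.9, 0.1, 98.4]
ft_force: [0.4, -0.1, -3.0]
finger_gap: 17.7
```

```bash
python3 go.py 506.7 -209 127 98.3
```

```text
shift [ 0.0005 -0.0008  0.003 ] turn [0.0019 0.0015 0.001 ]
tcp [ 507.6 -209.4  130. ] [1.7989e+02 9.0000e-02 9.8360e+01] F [ 0.4 -0.1 -3. ] M [ 0.05 -0.   -0.07] gap 17.7 t 7.825 q [-28.   4. 100.  -0.  76. -36.]
```

Emit:
play_rows --deltas '[[[0.0005,-0.0008,0.002],[0.0019,0.0015,0],1],[[0,0,0.0015],[0,0,0],1],[[0,0,0],[0,0,0],1]]'

```text
time: 8.2
tool_pos: [507.0, -209.3, 127.2]
tcp_rot: [180.0, 0.0, 98.4]
ft_force: [1.0, 0.5, -2.8]
finger_gap: 17.3
```

```bash
python3 go.py 506.7 -209 127 98.3
```

```text
shift [ 0.0003 -0.0003  0.0002] turn [0.0006 0.0006 0.0009]
tcp [ 507.  -209.3  127.2] [1.7997e+02 3.0000e-02 9.8350e+01] F [ 1.   0.5 -2.8] M [0.08 0.05 0.05] gap 17.3 t 8.2 q [-28.   4. 100.  -0.  76. -36.]
```

Emit:
play_rows --deltas '[[[0,0,0.0012],[0,0,0],1],[[0,0,0.0006],[0,0,0],1]]'

```text
time: 8.45
tool_pos: [507.2, -209.6, 126.9]
tcp_rot: [179.9, 0.1, 98.4]
ft_force: [-3.3, 2.9, 3.7]
finger_gap: 17.0
```

```bash
python3 go.py 506.7 -209 127 98.3
```

```text
shift [ 0.0007 -0.0004 -0.0001] turn [0.0011 0.0013 0.001 ]
tcp [ 507.2 -209.6  126.9] [1.7994e+02 8.0000e-02 9.8360e+01] F [-3.3  2.9  3.7] M [0.63 0.83 0.12] gap 17.0 t 8.45 q [-28.   4. 100.  -0.  76. -36.]
```

Emit:
play_rows --deltas '[[[0,0,0.001],[0,0,0],1],[[0,0,0.0006],[0,0,0],1]]'

```text
time: 8.7
tool_pos: [507.2, -209.6, 126.9]
tcp_rot: [179.9, 0.1, 98.4]
ft_force: [-3.3, 1.8, 3.2]
finger_gap: 17.3
```

```bash
python3 go.py 506.7 -209 127 98.3; python3 - <<'E'
from m import *
im,C=snap("wrist"); s,_=snap("scene")
cv2.imwrite("pics/v4.png",np.vstack([im[0:300,120:520],cv2.resize(s[60:210,130:330],(400,300),interpolation=cv2.INTER_CUBIC)]))
E
```

```text
shift [ 0.0006 -0.0004 -0.0001] turn [0.0012 0.0015 0.0011]
tcp [ 507.2 -209.6  126.9] [1.7993e+02 8.0000e-02 9.8360e+01] F [-3.3  1.8  3.2] M [0.5  0.74 0.09] gap 17.3 t 8.7 q [-28.   4. 100.  -0.  76. -36.]
```

View pics/v4.png

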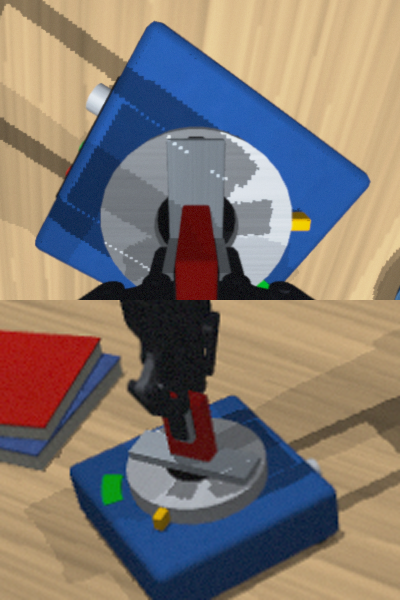

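The bar lies flat on the collar with the prongs inside: TCP z is 126.9 against 126.8 expected, with light contact. Now I turn it clockwise.

Emit:
play_rows --deltas '[[[0.0003,-0.0002,0.0003],[0,0,0.08],1],[[0,0,0.0003],[0,0,0.08],1],[[0,0,0.0003],[0,0,0.08],1],[[0,0,0.0003],[0,0,0.08],1],[[0,0,0.0003],[0,0,0.08],1],[[0,0,0.0003],[0,0,0.08],1],[[0,0,0],[0,0,0],1]]'

```text
time: 9.68
tool_pos: [507.8, -209.4, 126.9]
tcp_rot: [179.8, 0.0, 70.1]
ft_force: [-0.7, 0.1, -0.1]
finger_gap: 17.9
```

```bash
python3 go.py 506.9 -209.4 126.8 28.4
```

```text
shift [-0.0003 -0.0009  0.0001] turn [ 4.300e-03 -7.000e-04  7.277e-01]
tcp [ 507.8 -209.4  126.9] [1.7976e+02 5.0000e-02 7.0090e+01] F [-0.7  0.1 -0.1] M [ 0.17  0.09 -0.01] gap 17.9 t 9.675 q [-28.   4. 100.  -0.  76.  -8.]
```

Emit:
play_rows --deltas '[[[-0.0003,-0.0007,0.0003],[0.0043,0,0.08],1],[[0,0,0.0003],[0,0,0.08],1],[[0,0,0.0003],[0,0,0.08],1],[[0,0,0.0003],[0,0,0.08],1],[[0,0,0.0003],[0,0,0.08],1],[[0,0,0.0003],[0,0,0.08],1],[[0,0,0],[0,0,0],1]]'

```text
time: 10.55
tool_pos: [508.5, -210.1, 126.9]
tcp_rot: [179.8, -0.0, 42.7]
ft_force: [-0.6, -1.4, -0.8]
finger_gap: 17.2
```

```bash
python3 go.py 506.9 -209.4 126.8 28.4; python3 - <<'E'
from m import *
im,C=snap("wrist","w5.png"); b,Ct=snap("top","t5.png"); s,Cs=snap("scene","s5.png")
for n,i,c in (('w',im,C),('t',b,Ct),('s',s,Cs)):
    o=measure(i,c)
    for k,z in (('yellow',85),('green',70)):
        for a,q,m in o[k]:
            p=ray([q],z,c)[0]
            if np.hypot(p[0]-507,p[1]+209.5)<110: print(n,k,a,q.round(),p.round(1),np.degrees(np.arctan2(p[1]+209.5,p[0]-506.8)).round(1))
cv2.imwrite("pics/v5.png",np.vstack([im[0:300,120:520],cv2.resize(s[60:210,130:330],(400,300),interpolation=cv2.INTER_CUBIC)]))
E
```

```text
shift [-0.0007 -0.0016  0.0001] turn [ 0.0037 -0.001   0.2493]
tcp [ 508.5 -210.1  126.9] [ 1.7978e+02 -3.0000e-02  4.2680e+01] F [-0.6 -1.4 -0.8] M [ 0.01  0.09 -0.01] gap 17.2 t 10.55 q [-28.   4. 100.  -0.  76.  20.]
w yellow 226 [420. 207.] [ 568.3 -257.6   85. ] -38.0
w green 930 [425. 225.] [ 560.7 -280.6   70. ] -52.9
s yellow 24 [190. 153.] [ 566.2 -258.2   85. ] -39.3
s green 110 [185. 153.] [ 560.9 -281.1   70. ] -52.9
```

View pics/v5.png

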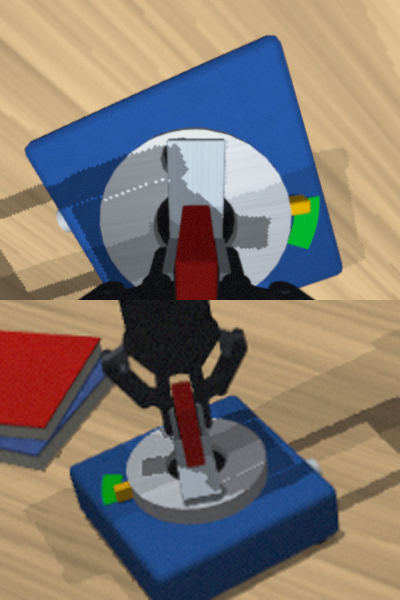

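The collar follows. The pointer is at -38.5° and the sector centre at -50.7°, so about 0.21 rad more.

Emit:
play_rows --deltas '[[[-0.0005,-0.0008,0.0003],[0.0037,0,0.07],1],[[0,0,0.0003],[0,0,0.07],1],[[0,0,0.0003],[0,0,0.07],1],[[0,0,0],[0,0,0],1],[[0,0,0],[0,0,0],1]]'

```text
time: 11.32
tool_pos: [508.5, -210.3, 126.8]
tcp_rot: [179.9, -0.1, 30.9]
ft_force: [-1.2, -0.2, 1.7]
finger_gap: 17.6
```

```bash
cat > chk.py <<'E'
from m import *
for n in ('wrist','scene','top'):
    i,c=snap(n,f"chk_{n}.png"); o=measure(i,c)
    for k,z in (('yellow',85),('green',70)):
        for a,q,m in o[k]:
            p=ray([q],z,c)[0]
            if np.hypot(p[0]-507,p[1]+209.5)<110: print(n,k,a,q.round(),p.round(1),np.degrees(np.arctan2(p[1]+209.5,p[0]-506.8)).round(1))
E
python3 go.py 506.9 -209.4 126.8 30.5; python3 chk.py
```

```text
shift [-0.001  -0.0016  0.    ] turn [ 0.002  -0.0018  0.0071]
tcp [ 508.5 -210.3  126.8] [ 1.7989e+02 -1.1000e-01  3.0910e+01] F [-1.2 -0.2  1.7] M [ 0.06  0.27 -0.11] gap 17.6 t 11.325 q [-28.   4. 100.   0.  76.  31.]
wrist yellow 225 [420. 207.] [ 557.5 -269.    85. ] -49.6
wrist green 992 [428. 199.] [ 563.8 -278.    70. ] -50.3
scene yellow 22 [189. 148.] [ 555.6 -270.    85. ] -51.1
scene green 102 [184. 155.] [ 564.9 -278.2   70. ] -49.8
```

The pointer is on the sector's centre (-50° against -50.5°). Release and retreat.

Emit:
play_rows --deltas '[[[0,0,0],[0,0,0],0.6],[[0,0,0],[0,0,0],0.3],[[0,0,0],[0,0,0],0],[[0,0,0],[0,0,0],0],[[0,0,0],[0,0,0],0],[[0,0,0],[0,0,0],0]]'

```text
time: 12.22
tool_pos: [509.0, -210.2, 126.6]
tcp_rot: [179.9, -0.1, 30.9]
ft_force: [-0.0, 0.4, 0.3]
finger_gap: 85.5
```

Emit:
play_rows --deltas '[[[0,0,-0.02],[0,0,0],0],[[0,0,-0.04],[0,0,0],0],[[0,0,-0.04],[0,0,0],0],[[0,0,-0.04],[0,0,0],0],[[-0.05,0,0],[0,0,0],0],[[-0.05,0,0],[0,0,0],0],[[0,0,0],[0,0,0],0],[[0,0,0],[0,0,0],0]]'

```text
time: 13.22
tool_pos: [422.1, -263.3, 283.3]
tcp_rot: [179.2, -0.4, 31.0]
ft_force: [-0.9, 0.6, -0.2]
finger_gap: 85.2
```

```bash
python3 go.py 506.9 -209.4 126.8 30.5; python3 chk.py; python3 - <<'E'
import cv2,numpy as np
w,s,t=[cv2.imread(f'pics/chk_{n}.png') for n in ('wrist','scene','top')]
cv2.imwrite('pics/v6.png',np.vstack([cv2.resize(w,(512,320)),np.hstack([cv2.resize(s[60:240,120:320],(267,240)),cv2.resize(t[130:310,340:524],(245,240))])]))
E
```

```text
shift [ 0.0993 -0.0046  0.1571] turn [ 0.0133 -0.007   0.0087]
tcp [ 422.1 -263.3  283.3] [179.24  -0.4   31.  ] F [-0.9  0.6 -0.2] M [-0.02 -0.03 -0.03] gap 85.2 t 13.225 q [-38. -10.  97.   0.  92.  21.]
wrist yellow 100 [378.  76.] [ 557.6 -268.4   85. ] -49.2
wrist green 502 [384.  79.] [ 562.2 -278.4   70. ] -51.2
scene yellow 22 [189. 148.] [ 555.6 -270.    85. ] -51.1
scene green 103 [184. 155.] [ 564.8 -278.3   70. ] -49.8
top yellow 25 [464. 198.] [ 558.  -267.1   85. ] -48.3
top green 148 [466. 197.] [ 561.8 -277.    70. ] -50.8
```

View pics/v6.png

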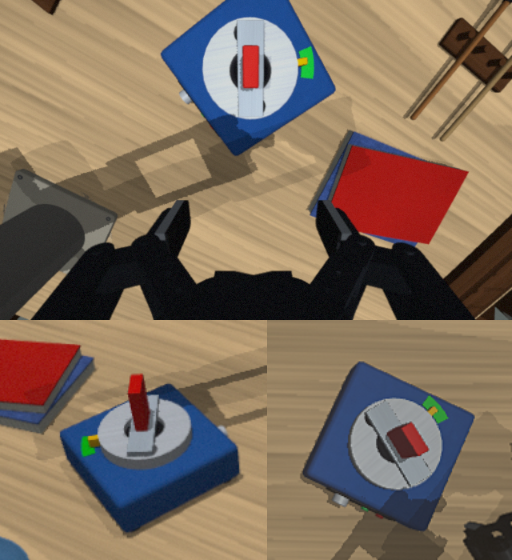

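The spanner stands level in the collar, the pointer is over the green sector and the gripper is clear.

```bash
python3 -c "
from bench import r
print(r.hand_in())"
```

```text
the job is handed in; nothing more can be done
None
```

I locked the dish with the red-handled spanner and handed the job in at about 13 s of the 42 s allowed. I lifted it straight off its stand and lowered both prongs fully into the collar holes. Once the bar lay flat, I turned the collar about 58° clockwise, let go and backed away.

- **Seating:** before the turn, the tool stopped at 126.9 mm against 126.8 mm expected. Contact was light, about 7 N, and the picture showed the bar flat on the collar.
- **Pointer after release:** the three cameras put it at -48°, -49° and -51°. The sector's centre is at about -50.7° and its edges are about 14° to either side. The views disagree by about 3°, well inside the sector.
- **Spanner after release:** it looks level in the collar in all three views. I did not re-measure its height or tilt with numbers.
- **Other points:** the fingers stayed about 25 mm above the bar, and every force reading at the wrist was under 7 N. The black spanner was still on its stand after the lift, and the arm didn't go near it afterwards. I did not look at it again at the end.

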